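# Load a gauge rod into portable bench centres and lift them level

## Task

Lay the brass-bodied gauge rod in the two V rests of the portable bench centres and let go of it, then slide the blue tailstock block up until the rod is held endwise between its tip and the headstock plate. Then take the bench centres by the orange lifting rib, raise them straight up about 10 cm clear of the board and finish still holding them there, level and steady, with the rod in place. Leave the other things on the board where they are.

Things in the scene. Friction and masses are not known exactly. Their poses are not given: they have to be found in the camera images.
- bench_centres: Portable bench centres, a loose 0.72 kg fixture standing on the board. Green base plate 220 x 130 x 10 mm. Origin: centre of the base's underside; x along the rod axis towards the headstock (starts pointing roughly away from the robot), y across, z up. Rod axis at y -48, z 40 mm. Headstock plate: inner face at x 90 mm, 34 mm wide, top z 56. Dark balance bar: y 46 to 62 mm, top z 30.
- rod_seat (a point): Where the rod's centre lies when seated against the headstock: (30, -48, 40) mm in the fixture's frame. Two steel 90-degree V rests, open upward, 26 mm wide at the mouth, tops 44 mm above the base's underside, at fixture x 70 to 82 and -22 to -12 mm. Lay the rod in with its centre at fixture x about 26 (20 to 29 fits); the tailstock then pushes it home.
- board: Plywood board 520 x 460 x 15 mm, fixed, on which all the work stands; origin at the centre of its underside; its top is at z = 0.130 m.
- gauge_rod: Gauge rod, 120 mm long, 0.095 kg: brass-coloured square body 20 x 20 x 60 mm in the middle, bright round journals of 16 mm diameter and 30 mm length at both ends; the two ends are alike. Origin at its centre; x along the rod. It starts lying on the board with its centre 10 mm above it.
- tail_block (a joint): Travel of the blue tailstock block on the base in m: 0 fully back, grows as the block moves along the fixture's +x towards the headstock, up to 0.046. It stays where it is left; sliding friction about 2.5 N. It reads 0.040 when its tip touches a rod that is seated against the headstock. Starts at 0 to 0.012.
- tail_grip (a point): Point inside the blue tailstock block at the height to pinch it, 46 mm above the underside of the base, at fixture x = -96 mm + joint value, y = -48 mm. The block is 24 mm long in x and 22 mm wide in y, its top 58 mm above the underside of the base.
- tail_tip (a point): Front point of the tailstock centre, on the rod axis 40 mm above the underside of the base, at fixture x = -70 mm + joint value.
- rib_grip (a point): Point in the orange lifting rib at which to grip it across its 14 mm thickness: fixture (7, 8, 46) mm, 14 mm below the rib's top. The rib is 90 mm long in the fixture's x, upright, from z 10 to 60 mm; with the rod loaded and the tailstock closed it stands over the centre of mass within 5 mm.
- oil_tin: Bystander: round blue tin with white lid, 68 mm diameter, 54 mm high; origin at the centre of its underside.
- tape_roll: Bystander: roll of brown tape lying flat, 86 mm diameter, 30 mm high; origin at the centre of its underside.
- brush: Bystander: flat brush with wooden handle, 37 x 199 x 12 mm, long in its y; origin at the centre of its underside.
- marker: Bystander: felt marker with black cap, 13 x 128 x 15 mm, long in its y; origin at the centre of its underside.
- air_pen: Bystander: black pencil grinder, 19 x 179 x 19 mm, long in its y; origin at the centre of its underside.

How it is judged (in metres and radians):
On the way, in this order (a step that is already met when the one before it is completed fails the run):
1. the rod lies in both V rests, let go (x of gauge_rod in the frame of bench_centres between 0.019 and 0.033 m and y of gauge_rod in the frame of bench_centres between -0.052 and -0.044 m and z of gauge_rod in the frame of bench_centres between 0.036 and 0.0445 m and angle between the x axis of gauge_rod and the x axis of bench_centres, either way round below 0.07 rad and contact force between the fingers and gauge_rod below 0.3 N), for 0.2 s.
2. the tailstock is closed on the rod, which is held endwise (x of gauge_rod in the frame of bench_centres between 0.0265 and 0.033 m and x of gauge_rod in the frame of tail_tip between 0.057 and 0.063 m and y of gauge_rod in the frame of bench_centres between -0.052 and -0.044 m and z of gauge_rod in the frame of bench_centres between 0.036 and 0.0445 m and angle between the x axis of gauge_rod and the x axis of bench_centres, either way round below 0.07 rad and contact force between the fingers and gauge_rod below 0.3 N), for 0.2 s.
At the end, for the whole second after the job is handed in: Held by the gripper, base 65 to 160 mm above the board, within 0.12 rad of level, steady (under 20 mm/s, 0.15 rad/s); rod, clear of the fingers, in both V rests (within 4 mm, 0.07 rad), within 3.5 mm of the headstock plate and 3 mm of the tailstock tip (all of step 2 and height (world z) of bench_centres between 0.195 and 0.29 m and angle between bench_centres's own z axis and vertical below 0.12 rad and linear speed of bench_centres below 0.02 m/s and angular speed of bench_centres below 0.15 rad/s and contact force between the fingers and bench_centres above 2 N); the arm keeps its last pose, push and grip.
It fails at once if the oil tin is moved more than 30 mm (distance of oil_tin from where it was at the start of the episode above 0.03 m).
It fails at once if the tape roll is moved more than 30 mm (distance of tape_roll from where it was at the start of the episode above 0.03 m).
It fails at once if the brush is moved more than 30 mm (distance of brush from where it was at the start of the episode above 0.03 m).
It fails at once if the marker is moved more than 30 mm (distance of marker from where it was at the start of the episode above 0.03 m).
It fails at once if the air pen is moved more than 30 mm (distance of air_pen from where it was at the start of the episode above 0.03 m).
It also fails if it takes over 54 s, if anything falls off the work surface, if the arm or the gripper's body presses on something with over 40 N, if the wrist force passes 120 N, or if a joint passes its speed limit or range.

## Robot

A 6-joint arm with a two-finger parallel gripper is mounted at the origin on a cart in front of the work surface, level with it; the furniture and walls round the work are solid. World frame = base frame: x ahead of the robot, y to its left, z up, the work surface at z = 0. Lengths are in mm, angles in rad, forces in N, time in s.
With the tool pointing down it reaches from about 350 to 875 mm from the base axis. Payload 4.2 kg.
Tool frame: the origin (TCP) lies between the finger pads; the fingertips stand 11 mm ahead of it and the grasp point (between the pads) lies 8 mm behind it; z points along the fingers, y is the direction in which the jaws open and shut (so a half turn about z gives the same grasp; the last joint's range is limited). The gripper opens to 85 mm and grips with 20 to 120 N. Pads are 22 mm wide; open, the fingers measure 114 mm over their backs; the gripper's body (76 mm by 85 mm) begins 54 mm behind the grasp point. The pads swing forward as they close: fully open they stand 13 mm farther back than shut.
Start: joints at [-0.98, 0.385, 0.008, 0, -1.194, -0.259], TCP at [203.606, -590.884, 242.312] pointing down, gripper open.
Joint ranges: [-3.14, 3.14], [-1.21, 2.06], [-1.07, 1.41], [-3.16, 2.05], [-2.99, -0.16], [-3.1, 3.1]. Speed limits (rad/s): [2.79, 2.79, 3.14, 3.14, 3.14, 3.14].

## Interface

Orientations are given as a unit quaternion [x, y, z, w].
In Python, from bench import * gives the robot as it stands.
- The arm moves only by the tool servo_tool, never from a script. Its argument "rows" is a list of rows, each a list of 7 numbers: the opening, from 0 (shut) to 1 (fully open), then the shift along the tool's x, y, z in cm, then the turn, a rotation vector about the tool's x, y, z in degrees. A call has 1 to 12 rows; each row shifts and turns the commanded pose from where the row before left it, along the tool's axes as they then stand; what a row does not reach is not made up. A row lasts 1/10 s, in which the tool goes at most 50 mm and 8.59 degrees, less where a joint would pass 70% of its speed; a pose out of reach is approached as far as the arm can. A call is refused whole if a number of a shift passes 5 or a number of a turn 8.59, either way. A call with a gripper value outside its range is refused whole. The fingers move at their own pace and stop on an object; the grip force is fixed at half the most. Time passes only in rows, so rows that do not move let the fingers close. It gives the time, the measured TCP pose, the force and the opening at its end, in the units of the state.
- read_state(): the state, without advancing time (a new reading comes with each control period).
- get_image(name): name is "side" or "top"; returns a dict with "image" (400x640x3 uint8, red, green, blue), "mtx" (3x3 intrinsics, pixels), "extrinsics" (4x4, takes a point from camera to world coordinates). Camera axes: x right, y up, looking along -z (the intrinsics and any distortion apply to the point x, -y, -z); pixel columns grow to the right and rows downward; lengths in mm; the calibration is good to about 2 mm. A picture is of the moment at which its call begins. There is no depth.
- job_done(): hands the job in, once; it reports no verdict.
The state is a dict: "clock": time; "joints": joint angles; "joint_vel": joint speeds; "joint_efforts": joint torques, N m; "position": TCP position; "ee_rot": TCP orientation; "contact_force": force on the tool from outside, world axes, zero at the start; "wrist_torque": the same for the moment, N m; "gripper_width": finger opening in mm.
Only numpy, scipy, OpenCV 4.12 (cv2) and the standard library are available. Lean on these libraries where they do the work, as an engineer would, in place of code of your own. Each camera call takes 0.05 s, during which the arm holds its last target. There are 200 camera calls.

## Working session

There is one attempt and no reset: what is moved stays moved. The work goes in short steps, Python scripts to look and compute and a tool call to move; the robot and the scene stay as the last step left them, time stands still between calls to the robot, and variables do not carry over. Pictures are saved under pics/ and viewed, about 8 in all and at most 12, crops included, and the job is handed in when it is done.

Besides the shell and the picture viewer there is one more tool, called as name(argument=value, ...), one argument or row to a line, values as JSON. servo_tool: Moves the arm, as the interface text tells. Its arguments: {"type":"object","properties":{"rows":{"type":"array","items":{"type":"array","items":{"type":"number"}}}},"required":["rows"]}

```bash
ls; mkdir -p pics; python3 - <<'E'
from bench import *
import cv2
print(read_state())
for n in("top","side"):
    d=get_image(n); cv2.imwrite(f"pics/{n}0.png",d["image"][:,:,::-1]); print(n,d["mtx"],d["extrinsics"],d.keys())
E
```

```text
pics
{'clock': 0.0, 'joints': array([-9.80372279e-01,  3.85584806e-01,  6.62135907e-03, -5.21791314e-04,
       -1.19401379e+00, -2.58565894e-01]), 'joint_vel': array([ 0.00082212, -0.00151501,  0.00139423, -0.00219176,  0.00024744,
       -0.00033972]), 'joint_efforts': array([ 9.03654072e-04, -3.92293417e+01,  1.88403386e+01,  4.18622419e+00,
       -4.58024864e-03,  2.32231071e-05]), 'position': array([ 203.44349706, -590.3618995 ,  241.19938474]), 'ee_rot': array([-1.65073681e-01,  9.86280605e-01,  1.09354421e-03, -2.28146691e-04]), 'contact_force': array([-0.05074582,  0.12578753,  0.27488542]), 'wrist_torque': array([0.02234983, 0.04914971, 0.05455634]), 'gripper_width': 85.4068739941823}
top [[433.24778994   0.         318.28141356]
 [  0.         433.24778994 188.97382529]
 [  0.           0.           1.        ]] [[-8.82400979e-04  9.95161508e-01 -9.82486366e-02  4.66800903e+02]
 [-9.99996917e-01 -6.50078726e-04  2.39662291e-03 -9.08641244e+01]
 [ 2.32115752e-03  9.82504484e-02  9.95159013e-01  1.05575519e+03]
 [ 0.00000000e+00  0.00000000e+00  0.00000000e+00  1.00000000e+00]] dict_keys(['image', 'mtx', 'extrinsics'])
side [[396.64159925   0.         317.12178204]
 [  0.         396.64159925 203.71971894]
 [  0.           0.           1.        ]] [[-9.11623981e-01  2.00929912e-01 -3.58565041e-01  2.82009021e+02]
 [-4.10862203e-01 -4.70037055e-01  7.81189745e-01  5.90123968e+02]
 [-1.15744691e-02  8.59472128e-01  5.11051557e-01  6.30395843e+02]
 [ 0.00000000e+00  0.00000000e+00  0.00000000e+00  1.00000000e+00]] dict_keys(['image', 'mtx', 'extrinsics'])
```

View pics/top0.png

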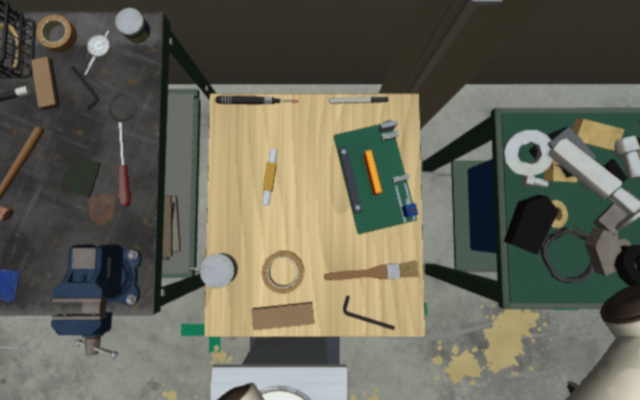

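View pics/side0.png

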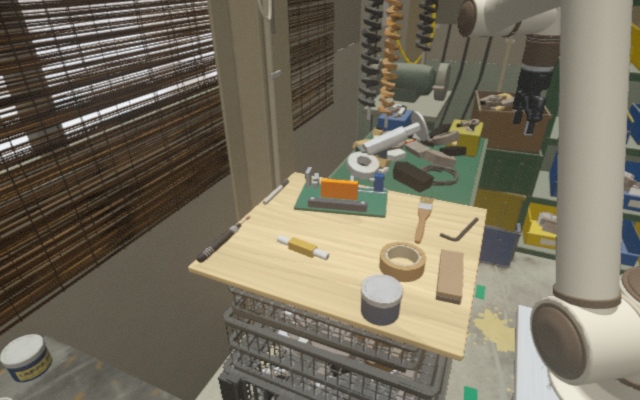

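The top view shows the fixture with its rib at (373,172), tailstock at (410,211) and headstock at (389,130). The rod is at (269,177). The side view confirms the arrangement. Next I measure these.

```bash
cat > h.py <<'E'
from bench import *
import cv2, numpy as np
def ray(d,px,z):
    px=np.atleast_2d(px).astype(float); K=d["mtx"];E=d["extrinsics"]
    v=np.c_[(px[:,0]-K[0,2])/K[0,0],-(px[:,1]-K[1,2])/K[1,1],-np.ones(len(px))]@E[:3,:3].T
    o=E[:3,3]; return o+v*((z-o[2])/v[:,2])[:,None]
def proj(d,P):
    E=d["extrinsics"];K=d["mtx"]; c=(np.atleast_2d(P)-E[:3,3])@E[:3,:3]
    return np.c_[K[0,0]*c[:,0]/-c[:,2]+K[0,2],K[1,1]*-c[:,1]/-c[:,2]+K[1,2]]
def mask(d,lo,hi,roi):
    hsv=cv2.cvtColor(np.ascontiguousarray(d["image"]),cv2.COLOR_RGB2HSV); m=cv2.inRange(hsv,lo,hi); o=np.zeros_like(m)
    x0,y0,x1,y1=roi; o[y0:y1,x0:x1]=m[y0:y1,x0:x1]
    n,l,s,_=cv2.connectedComponentsWithStats(o); k=1+np.argmax(s[1:,4]); return (l==k).astype(np.uint8)*255
def rect(d,m,z):
    c=max(cv2.findContours(m,cv2.RETR_EXTERNAL,cv2.CHAIN_APPROX_NONE)[0],key=cv2.contourArea)[:,0]
    P=ray(d,c,z)[:,:2].astype(np.float32); (cx,cy),(w,h),a=cv2.minAreaRect(P)
    if w<h: w,h,a=h,w,a+90
    ys,xs=np.nonzero(m); M=ray(d,np.c_[xs,ys],z)[:,:2]; mu=M.mean(0); ev,U=np.linalg.eigh(np.cov(M.T)); u=U[:,1]*np.sign(U[0,1])
    return dict(c=np.round([cx,cy],1),wh=np.round([w,h],1),a=round((a+90)%180-90,1),mean=np.round(mu,1),pca=round(float(np.degrees(np.arctan2(u[1],u[0]))),2),n=len(xs))
E
python3 - <<'E'
from h import *
d=get_image("top"); s=get_image("side")
R=(330,115,425,240)
M={"green190":(mask(d,(60,80,30),(88,255,255),R),140),"rib":(mask(d,(5,150,120),(18,255,255),R),190),
"blue":(mask(d,(105,120,60),(125,255,255),R),188),"brass":(mask(d,(12,120,100),(30,255,255),(255,140,285,210)),150)}
for k,(m,z) in M.items(): print(k,rect(d,m,z))
v=d["image"].copy()
for m,_ in M.values(): v[cv2.Canny(m,50,100)>0]=(255,0,255)
a=cv2.resize(v[115:240,330:430],None,fx=4,fy=4,interpolation=0); b=cv2.resize(v[140:215,245:295],None,fx=6,fy=6,interpolation=0)
b=cv2.copyMakeBorder(b,0,50,0,0,cv2.BORDER_CONSTANT); cv2.imwrite("pics/m1.png",np.hstack([a,b])[:,:,::-1])
E
```

```text
green190 {'c': array([ 583.3, -212.9]), 'wh': array([214.8, 125.2]), 'a': 13.4, 'mean': array([ 581.7, -212.8]), 'pca': 10.16, 'n': 4065}
rib {'c': array([ 588.1, -203.2]), 'wh': array([90. , 15.2]), 'a': 13.2, 'mean': array([ 586.9, -203.2]), 'pca': 13.89, 'n': 216}
blue {'c': array([ 510.8, -278. ]), 'wh': array([22.1, 20.5]), 'a': 12.8, 'mean': array([ 510.8, -277.5]), 'pca': 17.36, 'n': 95}
brass {'c': array([583.1,  10.8]), 'wh': array([56.7, 20.9]), 'a': -8.4, 'mean': array([583. ,  10.8]), 'pca': -7.95, 'n': 267}
```

View pics/m1.png

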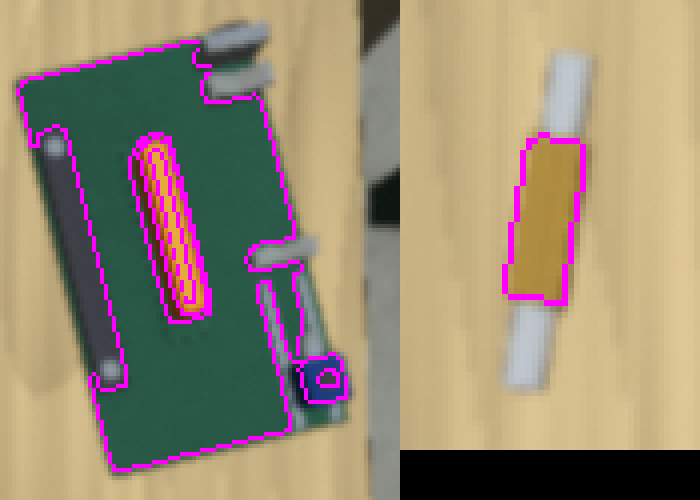

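The masks agree on the fixture: origin ≈ (583,-213), yaw ≈ 13.4°, tailstock joint ≈ 0.010. The rod is at (583,10.8), yaw ≈ -8.2°. Moving above the rod.

servo_tool(
  rows=[
    [0.6,-2,1.6,0,0,0,0],
    [0.6,-3.5,2.8,0,0,0,0],
    [0.6,-3.5,2.8,0,0,0,0],
    [0.6,-3.5,2.8,0,0,0,0],
    [0.6,-3.5,2.8,0,0,0,0],
    [0.6,-3.5,2.8,0,0,0,0],
    [0.6,-3.5,2.8,0,0,0,0],
    [0.6,-3.5,2.8,0,0,0,0],
    [0.6,-3.5,2.8,0,0,0,0],
    [0.6,-3.5,2.8,0,0,0,0],
    [0.6,-3.5,2.8,0,0,0,0],
    [0.6,-3.5,2.8,0,0,0,0],
  ],
)

```text
clock: 1.4
position: [481.6, -150.8, 242.5]
ee_rot: [-0.165, 0.986, -0.0, 0.0]
contact_force: [-0.0, -0.3, 0.0]
gripper_width: 51.2
```

servo_tool(
  rows=[
    [0.6,-3.5,2.8,0,0,0,0],
    [0.6,-3.5,2.8,0,0,0,0],
    [0.6,-3.5,2.8,0,0,0,0],
    [0.6,-2,1.6,0,0,0,0],
    [0.6,0,0,0,0,0,6.8],
    [0.6,0,0,0,0,0,6.8],
    [0.6,0,0,0,0,0,6.8],
    [0.6,0,0,0,0,0,6.8],
    [0.6,0,0,0,0,0,0],
    [0.6,0,0,0,0,0,0],
    [0.6,0,0,0,0,0,0],
  ],
)

```text
clock: 2.5
position: [566.5, -17.4, 242.3]
ee_rot: [0.071, 0.998, -0.0, -0.0]
contact_force: [-0.6, -0.2, 0.1]
gripper_width: 51.2
```

```bash
cat > go.py <<'E'
from h import *
from scipy.spatial.transform import Rotation as Ro
import sys
def go(x,y,z,yaw):
    s=read_state(); R=Ro.from_quat(s["ee_rot"]); c,q=np.cos(np.radians(yaw)),np.sin(np.radians(yaw))
    T=Ro.from_matrix(np.array([[c,q,0],[q,-c,0],[0,0,-1]]))
    print("t",round(s["clock"],2),"pos",s["position"].round(1),"x_tool yaw",round(float(np.degrees(np.arctan2(*R.as_matrix()[[1,0],0]))),2),"F",s["contact_force"].round(1),"w",round(s["gripper_width"],1))
    print("shift cm",((R.inv().apply(np.array([x,y,z])-s["position"]))/10).round(2),"turn deg",np.degrees((R.inv()*T).as_rotvec()).round(2))
if __name__=="__main__": go(*map(float,sys.argv[1:]))
E
python3 go.py 583 10.8 144 171.8
```

```text
t 2.5 pos [566.5 -17.4 242.3] x_tool yaw 171.9 F [-0.6 -0.2  0.1] w 51.2
shift cm [-1.24  3.03  9.83] turn deg [-0.   -0.01  0.1 ]
```

servo_tool(
  rows=[
    [0.5,-1.24,3.03,0,0,0,0],
    [0.5,0,0,3,0,0,0],
    [0.5,0,0,3,0,0,0],
    [0.5,0,0,2,0,0,0],
    [0.5,0,0,1.2,0,0,0],
    [0.5,0,0,0.6,0,0,0],
    [0.5,0,0,0,0,0,0],
    [0.5,0,0,0,0,0,0],
  ],
)

```text
clock: 3.3
position: [584.0, 10.9, 145.4]
ee_rot: [0.071, 0.997, 0.0, 0.001]
contact_force: [0.0, 0.0, 0.6]
gripper_width: 42.9
```

```bash
python3 go.py 583 10.8 144 171.8; python3 - <<'E'
from h import *
a=get_image("top")["image"][130:220,220:330]; b=get_image("side")["image"][190:290,250:350]
cv2.imwrite("pics/g1.png",np.hstack([cv2.resize(a,(440,360)),cv2.resize(b,(360,360))])[:,:,::-1])
E
```

```text
t 3.3 pos [584.   10.9 145.4] x_tool yaw 171.83 F [0.  0.  0.6] w 42.9
shift cm [ 0.09 -0.02  0.14] turn deg [0.03 0.12 0.03]
```

View pics/g1.png

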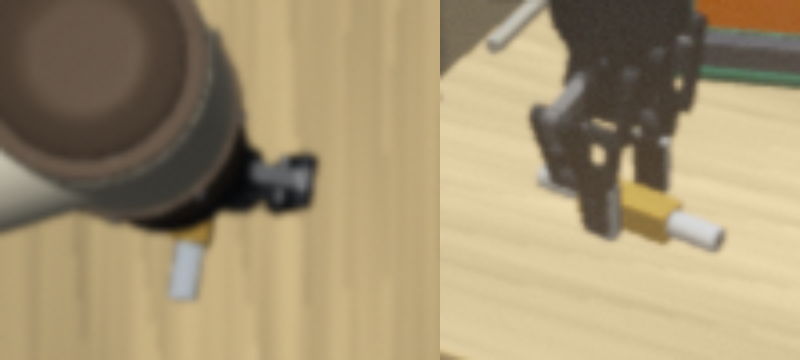

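The fingers straddle the brass body, so I close.

servo_tool(
  rows=[
    [0,0,0,0,0,0,0],
    [0,0,0,0,0,0,0],
    [0,0,0,0,0,0,0],
    [0,0,0,0,0,0,0],
    [0,0,0,0,0,0,0],
    [0,0,0,0,0,0,0],
  ],
)

```text
clock: 4.0
position: [583.7, 11.0, 145.3]
ee_rot: [0.071, 0.997, 0.0, 0.001]
contact_force: [-1.2, 0.5, 4.4]
gripper_width: 18.5
```

servo_tool(
  rows=[
    [0,0,0,-1,0,0,0],
    [0,0,0,-3,0,0,0],
    [0,0,0,-3,0,0,0],
    [0,0,0,-2,0,0,0],
    [0,0,0,0,0,0,-7.2],
    [0,0,0,0,0,0,-7.2],
    [0,0,0,0,0,0,-7.2],
    [0,0,0,0,0,0,0],
    [0,0,0,0,0,0,0],
  ],
)

```text
clock: 4.9
position: [582.9, 10.8, 234.1]
ee_rot: [-0.115, 0.993, 0.0, -0.0]
contact_force: [0.4, -0.3, -0.6]
gripper_width: 18.5
```

```bash
python3 - <<'E'
from go import *
c,s=np.cos(np.radians(13.4)),np.sin(np.radians(13.4))
p=np.array([583.2,-212.8])+np.array([[c,-s],[s,c]])@[25,-48]; print(p)
go(p[0],p[1],240,-166.6)
# rod in gripper: side/top look
d=get_image("side");u=proj(d,read_state()["position"]); print(u)
x,y=u[0].astype(int); cv2.imwrite("pics/g2.png",cv2.resize(d["image"][y-50:y+50,x-70:x+70],(700,500))[:,:,::-1])
E
```

```text
[ 618.64329632 -253.69954457]
t 4.9 pos [582.9  10.8 234.1] x_tool yaw -166.75 F [ 0.4 -0.3 -0.6] w 18.5
shift cm [  2.59 -26.57  -0.6 ] turn deg [ 0.01 -0.04 -0.15]
[[300.59316484 207.79251008]]
```

View pics/g2.png

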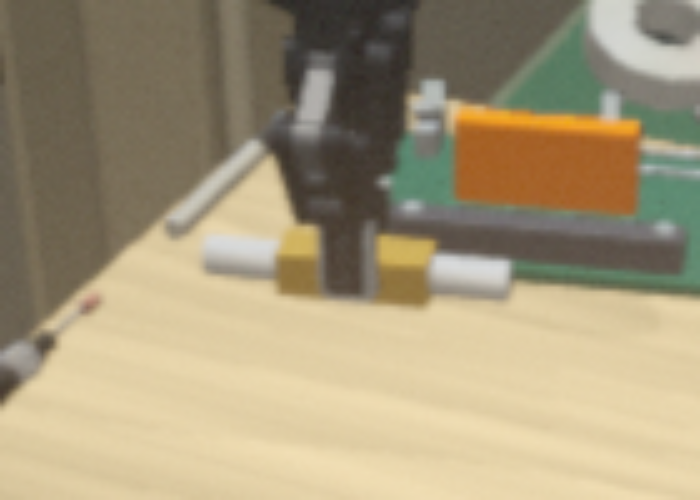

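The rod is held centrally and parallel to the fixture. Carrying it across.

servo_tool(
  rows=[
    [0,0.3,-1.5,-0.6,0,0,0],
    [0,0.3,-3.5,0,0,0,0],
    [0,0.3,-3.5,0,0,0,0],
    [0,0.4,-3.5,0,0,0,0],
    [0,0.4,-3.5,0,0,0,0],
    [0,0.3,-3.5,0,0,0,0],
    [0,0.3,-3.5,0,0,0,0],
    [0,0.3,-3,0,0,0,0],
    [0,0,-1,0,0,0,0],
    [0,0,0,0,0,0,0],
    [0,0,0,0,0,0,0],
  ],
)

```text
clock: 6.05
position: [619.1, -252.7, 240.3]
ee_rot: [-0.116, 0.993, 0.0, -0.0]
contact_force: [0.8, -0.1, -1.8]
gripper_width: 18.8
```

```bash
python3 go.py 618.6 -253.7 176 -166.6; python3 - <<'E'
from h import *
a=get_image("top")["image"][110:240,320:430]; b=get_image("side")["image"][110:230,280:420]
cv2.imwrite("pics/g3.png",np.hstack([cv2.resize(a,(338,400)),cv2.resize(b,(460,400))])[:,:,::-1])
E
```

```text
t 6.05 pos [ 619.1 -252.7  240.3] x_tool yaw -166.62 F [ 0.8 -0.1 -1.8] w 18.8
shift cm [ 0.07 -0.09  6.43] turn deg [ 0.03 -0.02 -0.02]
```

View pics/g3.png

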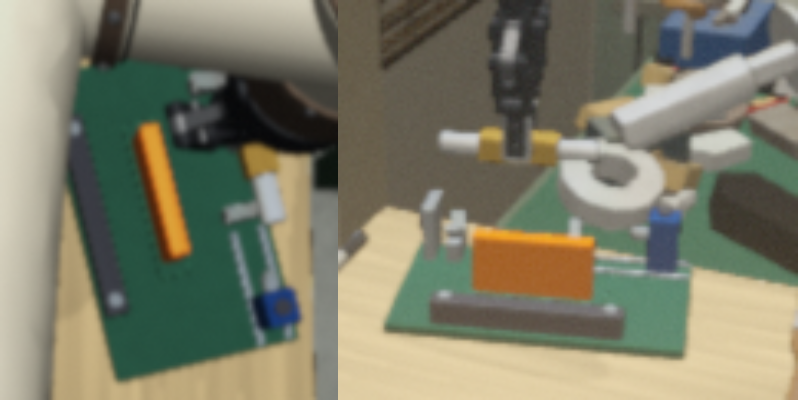

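Aligned over the V rests, so I lower.

servo_tool(
  rows=[
    [0,0.07,-0.09,1,0,0,0],
    [0,0,0,1.8,0,0,0],
    [0,0,0,1.5,0,0,0],
    [0,0,0,0.8,0,0,0],
    [0,0,0,0.5,0,0,0],
    [0,0,0,0.3,0,0,0],
    [0,0,0,0.2,0,0,0],
    [0,0,0,0.1,0,0,0],
    [0,0,0,0,0,0,0],
    [0,0,0,0,0,0,0],
  ],
)

```text
clock: 7.15
position: [619.0, -254.1, 178.7]
ee_rot: [-0.117, 0.993, -0.0, 0.0]
contact_force: [0.2, 0.3, -0.4]
gripper_width: 18.5
```

```bash
python3 go.py 618.6 -253.7 176 -166.6
```

```text
t 7.15 pos [ 619.  -254.1  178.7] x_tool yaw -166.59 F [ 0.2  0.3 -0.4] w 18.5
shift cm [0.03 0.05 0.27] turn deg [-0.02  0.03  0.01]
```

servo_tool(
  rows=[
    [0,0,0,0.1,0,0,0],
    [0,0,0,0.1,0,0,0],
    [0,0,0,0.1,0,0,0],
    [0,0,0,0,0,0,0],
    [0,0,0,0,0,0,0],
  ],
)

```text
clock: 7.65
position: [619.1, -254.3, 175.7]
ee_rot: [-0.117, 0.993, -0.0, 0.0]
contact_force: [1.0, -2.1, 0.6]
gripper_width: 18.3
```

```bash
python3 go.py 618.6 -253.7 176 -166.6; python3 - <<'E'
from h import *
d=get_image("side"); b=d["image"][130:230,290:400]
cv2.imwrite("pics/g4.png",cv2.resize(b,(660,600))[:,:,::-1])
E
```

```text
t 7.65 pos [ 619.1 -254.3  175.7] x_tool yaw -166.59 F [ 1.  -2.1  0.6] w 18.3
shift cm [ 0.04  0.07 -0.03] turn deg [-0.05  0.04  0.01]
```

View pics/g4.png

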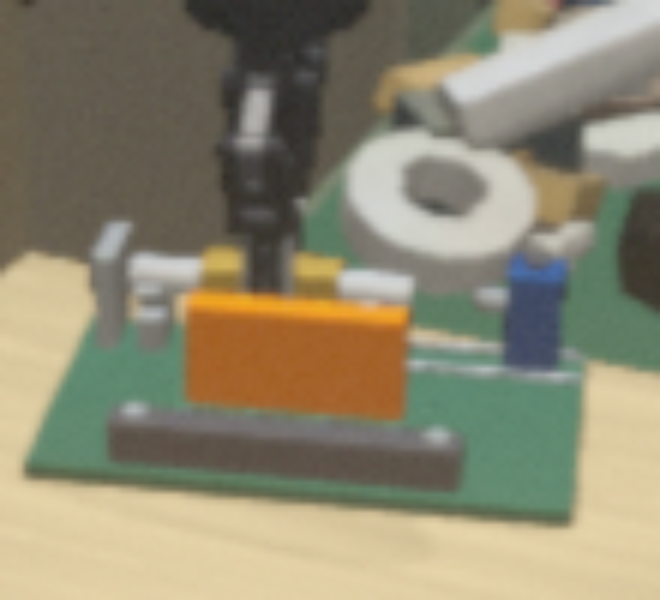

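The rod is in the V mouths with light contact. Releasing slowly, then retreating upward.

servo_tool(
  rows=[
    [0,0,-0.05,0.05,0,0,0],
    [0,0,0,0,0,0,0],
    [0.28,0,0,0,0,0,0],
    [0.3,0,0,0,0,0,0],
    [0.4,0,0,0,0,0,0],
    [0.5,0,0,0,0,0,0],
    [0.5,0,0,0,0,0,0],
    [0.5,0,0,0,0,0,0],
  ],
)

```text
clock: 8.5
position: [619.0, -254.4, 174.7]
ee_rot: [-0.117, 0.993, 0.0, -0.0]
contact_force: [-0.1, -0.0, 0.6]
gripper_width: 42.9
```

servo_tool(
  rows=[
    [0.5,0,0,-0.5,0,0,0],
    [0.5,0,0,-1.5,0,0,0],
    [0.5,0,0,-3,0,0,0],
    [0.5,0,0,-3,0,0,0],
    [0.5,4,0,0,0,0,0],
    [0.5,4,0,0,0,0,0],
    [0.5,3,0,0,0,0,0],
    [0.5,0,0,0,0,0,0],
    [0.5,0,0,0,0,0,0],
  ],
)

```text
clock: 9.4
position: [511.9, -280.3, 255.9]
ee_rot: [-0.116, 0.993, -0.0, 0.001]
contact_force: [0.8, -0.4, -0.6]
gripper_width: 42.6
```

```bash
python3 - <<'E'
from h import *
d=get_image("side");e=get_image("top"); b=d["image"][130:230,290:400]; a=e["image"][110:240,320:430]
cv2.imwrite("pics/g5.png",np.hstack([cv2.resize(a,(338,400)),cv2.resize(b,(440,400))])[:,:,::-1])
print(read_state()["position"])
R=(330,115,425,240)
for k,m,z in [("rib",mask(e,(5,150,120),(18,255,255),(330,115,388,240)),190),("blue",mask(e,(105,120,60),(125,255,255),R),188),("brass",mask(e,(14,110,60),(32,255,255),(388,130,415,200)),180)]: print(k,rect(e,m,z))
E
```

```text
[ 512.84818786 -279.93043446  255.08477368]Traceback (most recent call last):
  File "<stdin>", line 6, in <module>
  File "h.py", line 13, in mask
    n,l,s,_=cv2.connectedComponentsWithStats(o); k=1+np.argmax(s[1:,4]); return (l==k).astype(np.uint8)*255
                                                     ~~~~~~~~~^^^^^^^^^
    return _wrapfunc(a, 'argmax', axis=axis, out=out, **kwds)
    return bound(*args, **kwds)
ValueError: attempt to get argmax of an empty sequence
```

View pics/g5.png

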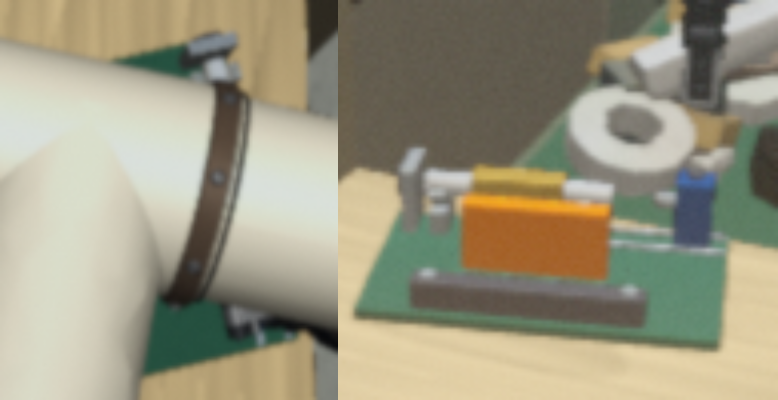

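The rod lies in both rests with a small gap to the headstock; the arm blocks the top view. I check for fixture drift in the side view against the first picture.

```bash
python3 - <<'E'
from go import *
d=get_image("side"); o=dict(d); o["image"]=cv2.imread("pics/side0.png")[:,:,::-1].copy()
for q in(o,d):
    for nm,lo,hi in(("rib",(5,150,100),(18,255,255)),("blue",(108,120,40),(125,255,255)),("bar",(0,0,0),(179,90,100))):
        if nm=="bar": continue
        m=mask(q,lo,hi,(290,160,400,220)); ys,xs=np.nonzero(m); print(nm,len(xs),xs.mean().round(2),ys.mean().round(2))
c,s=np.cos(np.radians(13.4)),np.sin(np.radians(13.4))
p=np.array([583.2,-212.8])+np.array([[c,-s],[s,c]])@[-85.4,-48]; print(p)
go(p[0],p[1],172,-166.6)
E
```

```text
rib 623 338.87 189.17
blue 24 378.79 175.08
rib 615 338.68 189.19
blue 23 378.96 175.04
[ 511.24883937 -279.28451311]
t 9.55 pos [ 512.9 -279.8  254.8] x_tool yaw -166.56 F [-0.2 -0.1 -0.4] w 42.7
shift cm [0.15 0.09 8.28] turn deg [-0.01  0.02  0.04]
```

servo_tool(
  rows=[
    [0.5,0.15,0.09,2,0,0,0],
    [0.5,0,0,2.5,0,0,0],
    [0.5,0,0,2,0,0,0],
    [0.5,0,0,1.2,0,0,0],
    [0.5,0,0,0.6,0,0,0],
    [0.5,0,0,0,0,0,0],
    [0.5,0,0,0,0,0,0],
  ],
)

```text
clock: 10.25
position: [511.1, -279.7, 172.6]
ee_rot: [-0.117, 0.993, -0.0, 0.001]
contact_force: [-0.3, -0.3, 0.9]
gripper_width: 43.1
```

```bash
python3 go.py 511.2 -279.3 172 -166.6; python3 - <<'E'
from h import *
d=get_image("side"); b=d["image"][130:230,300:410]
cv2.imwrite("pics/g6.png",cv2.resize(b,(660,600))[:,:,::-1])
E
```

```text
t 10.25 pos [ 511.1 -279.7  172.6] x_tool yaw -166.57 F [-0.3 -0.3  0.9] w 43.1
shift cm [-0.02  0.03  0.06] turn deg [-0.06  0.07  0.03]
```

View pics/g6.png

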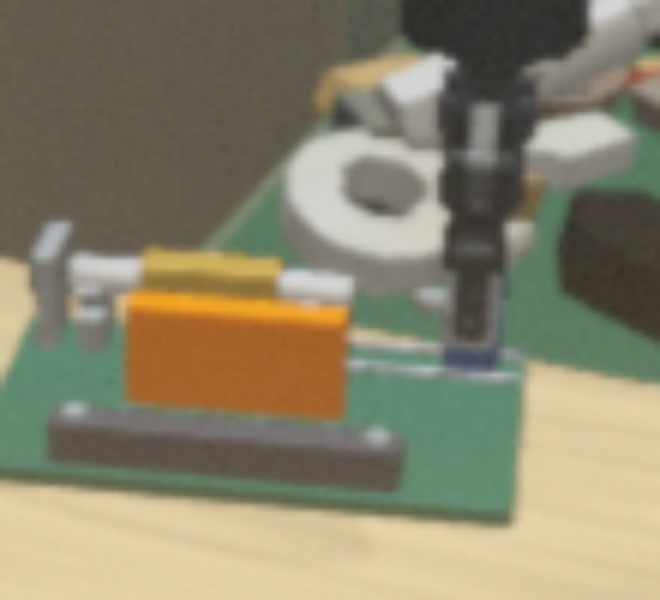

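The fingers straddle the tailstock block. Closing, then sliding it towards the headstock (tool -x).

servo_tool(
  rows=[
    [0,0,0,0,0,0,0],
    [0,0,0,0,0,0,0],
    [0,0,0,0,0,0,0],
    [0,0,0,0,0,0,0],
    [0,0,0,0,0,0,0],
  ],
)

```text
clock: 10.8
position: [510.8, -279.8, 173.0]
ee_rot: [-0.117, 0.993, -0.001, 0.001]
contact_force: [-0.9, -0.3, 6.1]
gripper_width: 21.5
```

servo_tool(
  rows=[
    [0,-0.2,0,0,0,0,0],
    [0,-0.3,0,0,0,0,0],
    [0,-0.3,0,0,0,0,0],
    [0,-0.3,0,0,0,0,0],
    [0,-0.3,0,0,0,0,0],
    [0,-0.3,0,0,0,0,0],
    [0,-0.3,0,0,0,0,0],
    [0,-0.2,0,0,0,0,0],
    [0,0,0,0,0,0,0],
    [0,0,0,0,0,0,0],
  ],
)

```text
clock: 11.8
position: [531.9, -274.9, 173.0]
ee_rot: [-0.117, 0.993, -0.001, 0.0]
contact_force: [-1.6, -0.8, 5.8]
gripper_width: 21.0
```

```bash
cat > chk.py <<'E'
from go import *
d=get_image("side")
for nm,lo,hi,r in(("rib",(5,150,100),(18,255,255),(290,160,400,220)),("brass",(14,110,60),(30,255,190),(300,150,380,185))):
    m=mask(d,lo,hi,r); ys,xs=np.nonzero(m); print(nm,len(xs),xs.mean().round(2),ys.mean().round(2),xs.min(),xs.max())
go(540.2,-272.5,172,-166.6)
E
python3 chk.py
```

```text
rib 614 338.66 189.25 321 357
brass 88 334.35 176.94 323 345
t 11.85 pos [ 531.8 -274.9  173. ] x_tool yaw -166.59 F [-1.9 -1.1  5.3] w 21.0
shift cm [-0.87  0.04  0.1 ] turn deg [-0.08  0.04  0.01]
```

The fixture hasn't moved. Continuing in small steps and watching the force.

servo_tool(
  rows=[
    [0,-0.1,0,0,0,0,0],
    [0,-0.1,0,0,0,0,0],
    [0,-0.1,0,0,0,0,0],
    [0,-0.1,0,0,0,0,0],
    [0,-0.1,0,0,0,0,0],
    [0,-0.1,0,0,0,0,0],
    [0,0,0,0,0,0,0],
  ],
)

```text
clock: 12.55
position: [537.2, -273.6, 173.0]
ee_rot: [-0.117, 0.993, -0.001, -0.0]
contact_force: [-2.5, -1.1, 6.4]
gripper_width: 20.7
```

```bash
python3 chk.py
```

```text
rib 624 338.74 189.13 321 357
brass 87 333.71 176.93 322 345
t 12.6 pos [ 537.3 -273.6  173. ] x_tool yaw -166.59 F [-3.  -0.8  6.5] w 21.3
shift cm [-0.31  0.04  0.1 ] turn deg [-0.07 -0.02  0.01]
```

servo_tool(
  rows=[
    [0,-0.05,0,0,0,0,0],
    [0,-0.05,0,0,0,0,0],
    [0,0,0,0,0,0,0],
  ],
)

```text
clock: 12.9
position: [538.1, -273.4, 173.0]
ee_rot: [-0.117, 0.993, -0.001, -0.0]
contact_force: [-3.0, -1.2, 6.6]
gripper_width: 20.8
```

```bash
python3 chk.py
```

```text
rib 620 338.64 189.19 321 357
brass 89 333.37 176.92 322 344
t 12.95 pos [ 538.1 -273.4  173. ] x_tool yaw -166.59 F [-2.  -1.7  5.7] w 21.2
shift cm [-0.22  0.04  0.1 ] turn deg [-0.07 -0.03  0.01]
```

The rod is now moving. Continuing.

servo_tool(
  rows=[
    [0,-0.05,0,0,0,0,0],
    [0,-0.05,0,0,0,0,0],
    [0,-0.05,0,0,0,0,0],
    [0,0,0,0,0,0,0],
  ],
)

```text
clock: 13.35
position: [539.6, -273.1, 173.0]
ee_rot: [-0.117, 0.993, -0.001, -0.0]
contact_force: [-2.7, -0.1, 6.2]
gripper_width: 20.9
```

```bash
python3 chk.py
```

```text
rib 620 338.79 189.21 321 357
brass 88 332.74 176.88 322 344
t 13.4 pos [ 539.6 -273.1  173. ] x_tool yaw -166.59 F [-2.1 -2.6  6.4] w 21.5
shift cm [-0.07  0.04  0.1 ] turn deg [-0.06 -0.03  0.01]
```

servo_tool(
  rows=[
    [0,-0.05,0,0,0,0,0],
    [0,-0.05,0,0,0,0,0],
    [0,0,0,0,0,0,0],
  ],
)

```text
clock: 13.7
position: [540.1, -273.0, 173.0]
ee_rot: [-0.117, 0.993, -0.001, -0.001]
contact_force: [-3.7, -1.7, 6.6]
gripper_width: 20.8
```

```bash
python3 chk.py
```

```text
rib 620 338.9 189.23 321 357
brass 88 332.33 176.81 321 343
t 13.75 pos [ 540.1 -273.   173. ] x_tool yaw -166.6 F [-3.9 -1.5  6.4] w 21.0
shift cm [-0.02  0.04  0.1 ] turn deg [-0.05 -0.09  0.  ]
```

servo_tool(
  rows=[
    [0,-0.05,0,0,0,0,0],
    [0,-0.05,0,0,0,0,0],
    [0,0,0,0,0,0,0],
  ],
)

```text
clock: 14.05
position: [540.2, -272.9, 173.0]
ee_rot: [-0.117, 0.993, -0.0, -0.002]
contact_force: [-5.5, -2.7, 8.0]
gripper_width: 21.0
```

```bash
python3 chk.py; python3 - <<'E'
from h import *
d=get_image("side"); b=d["image"][155:215,300:400]
cv2.imwrite("pics/g7.png",cv2.resize(b,(800,480),interpolation=cv2.INTER_CUBIC)[:,:,::-1])
E
```

```text
rib 610 338.89 189.46 321 357
brass 89 332.21 176.82 321 343
t 14.1 pos [ 540.2 -272.9  173. ] x_tool yaw -166.61 F [-5.6 -2.6  6.9] w 21.2
shift cm [-0.01  0.04  0.1 ] turn deg [-0.03 -0.19 -0.01]
```

View pics/g7.png

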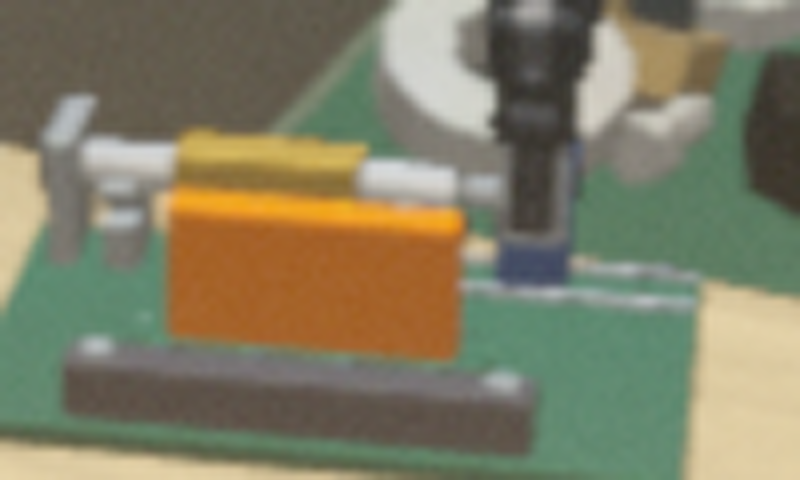

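The rod spans plate to tip: the tool has stopped advancing and the force rises to 6 N. Releasing and moving above the rib.

servo_tool(
  rows=[
    [0.3,0,0,0,0,0,0],
    [0.4,0,0,0,0,0,0],
    [0.5,0,0,0,0,0,0],
    [0.5,0,0,0,0,0,0],
    [0.5,0,0,-0.5,0,0,0],
    [0.5,0,0,-2,0,0,0],
    [0.5,0,0,-3,0,0,0],
    [0.5,0,0,-2,0,0,0],
    [0.5,-3,2.8,0,0,0,0],
    [0.5,-3,2.8,0,0,0,0],
    [0.5,0,0,0,0,0,0],
    [0.5,0,0,0,0,0,0],
  ],
)

```text
clock: 15.35
position: [587.7, -202.6, 246.8]
ee_rot: [-0.118, 0.993, 0.0, -0.0]
contact_force: [-0.3, 0.4, -0.1]
gripper_width: 42.7
```

```bash
python3 - <<'E'
from go import *
import chk
c,s=np.cos(np.radians(13.4)),np.sin(np.radians(13.4))
p=np.array([583.2,-212.8])+np.array([[c,-s],[s,c]])@[7,8]; print(p)
go(p[0],p[1],167,-166.6)
E
```

```text
rib 611 338.89 189.42 321 357
brass 90 332.5 176.86 321 344
t 15.4 pos [ 587.3 -203.3  246.8] x_tool yaw -166.55 F [-0.4 -0.4  0.4] w 42.3
shift cm [ 6.18 -5.63  7.49] turn deg [ 0.   -0.02  0.05]
[ 588.15544792 -203.39555765]
t 15.4 pos [ 587.3 -203.3  246.8] x_tool yaw -166.55 F [-0.4 -0.4  0.4] w 42.3
shift cm [-0.09 -0.03  7.98] turn deg [ 0.   -0.02  0.05]
```

servo_tool(
  rows=[
    [0.5,-0.08,0,1.5,0,0,0],
    [0.5,0,0,2.5,0,0,0],
    [0.5,0,0,2,0,0,0],
    [0.5,0,0,1.2,0,0,0],
    [0.5,0,0,0.7,0,0,0],
    [0.5,0,0,0,0,0,0],
    [0.5,0,0,0,0,0,0],
  ],
)

```text
clock: 16.1
position: [588.6, -203.7, 168.7]
ee_rot: [-0.117, 0.993, -0.0, 0.001]
contact_force: [0.6, -0.4, 0.1]
gripper_width: 42.6
```

servo_tool(
  rows=[
    [0,0,0,0,0,0,0],
    [0,0,0,0,0,0,0],
    [0,0,0,0,0,0,0],
    [0,0,0,0,0,0,0],
    [0,0,0,0,0,0,0],
    [0,0,0,0,0,0,0],
  ],
)

```text
clock: 16.7
position: [588.7, -203.5, 168.9]
ee_rot: [-0.117, 0.993, -0.0, 0.001]
contact_force: [0.2, -1.3, 4.7]
gripper_width: 13.2
```

```bash
python3 chk.py
```

```text
rib 479 339.05 189.63 321 357
brass 51 326.45 175.59 322 332
t 16.75 pos [ 588.7 -203.5  168.9] x_tool yaw -166.57 F [-0.8 -0.4  4.4] w 13.3
shift cm [ 6.31 -5.58 -0.31] turn deg [-0.07  0.1   0.03]
```

The rib is gripped at 13 mm. A gentle lift.

servo_tool(
  rows=[
    [0,0,0,-0.2,0,0,0],
    [0,0,0,-0.4,0,0,0],
    [0,0,0,-0.7,0,0,0],
    [0,0,0,-1,0,0,0],
    [0,0,0,-1,0,0,0],
    [0,0,0,-1,0,0,0],
    [0,0,0,-1,0,0,0],
    [0,0,0,-1,0,0,0],
    [0,0,0,-1,0,0,0],
    [0,0,0,-1,0,0,0],
    [0,0,0,-0.8,0,0,0],
    [0,0,0,-0.6,0,0,0],
  ],
)

```text
clock: 17.95
position: [588.2, -203.4, 265.7]
ee_rot: [-0.117, 0.993, -0.0, 0.0]
contact_force: [0.3, -0.3, -7.3]
gripper_width: 13.4
```

servo_tool(
  rows=[
    [0,0,0,-0.4,0,0,0],
    [0,0,0,-0.2,0,0,0],
    [0,0,0,0,0,0,0],
    [0,0,0,0,0,0,0],
    [0,0,0,0,0,0,0],
    [0,0,0,0,0,0,0],
    [0,0,0,0,0,0,0],
    [0,0,0,0,0,0,0],
  ],
)

```text
clock: 18.75
position: [588.1, -203.3, 270.7]
ee_rot: [-0.117, 0.993, 0.0, -0.0]
contact_force: [-1.1, 0.8, -7.7]
gripper_width: 13.3
```

```bash
python3 - <<'E'
from go import *
go(588,-203.5,268,-166.6); print(read_state()["wrist_torque"].round(2))
d=get_image("side"); b=d["image"][85:235,280:430]
cv2.imwrite("pics/g8.png",cv2.resize(b,(600,600),interpolation=cv2.INTER_CUBIC)[:,:,::-1])
E
```

```text
t 18.75 pos [ 588.1 -203.3  270.7] x_tool yaw -166.59 F [-1.1  0.8 -7.7] w 13.3
shift cm [ 0.01 -0.01  0.27] turn deg [ 0.   -0.01  0.01]
[ 0.02 -0.02  0.06]
```

View pics/g8.png

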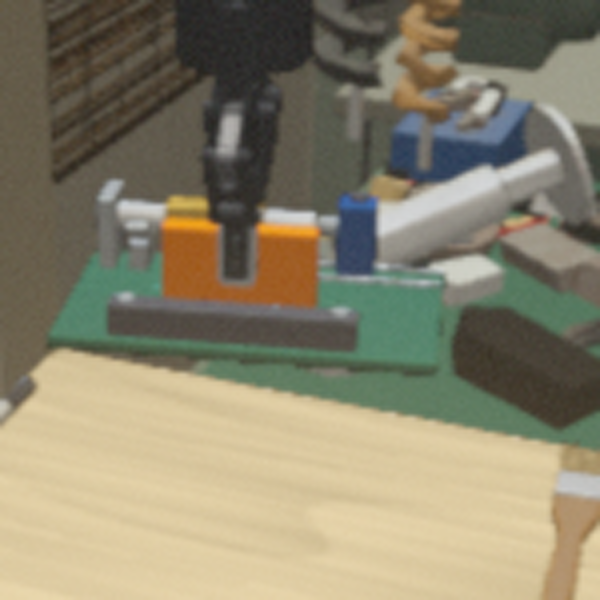

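```bash
python3 - <<'E'
from h import *
d=get_image("side"); c,s=np.cos(np.radians(13.4)),np.sin(np.radians(13.4))
P=np.array([[110,65,0],[-110,65,0]])@np.array([[c,s,0],[-s,c,0],[0,0,1]])+[583.2,-212.8,231.8]
print(proj(d,P)); a=read_state(); print(a["position"],a["contact_force"],abs(a["joint_vel"]).max())
E
```

```text
[[290.60673095 172.03071261]
 [388.46420924 179.40186289]]
[ 588.07822531 -203.33621493  270.77153361] [-0.28594232  0.50087858 -8.16592893] 0.0009745414718469242
```

```bash
python3 -c "
from bench import *
print(job_done())"
```

```text
the job is handed in; nothing more can be done
None
```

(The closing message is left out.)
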